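Hang the rinsed caddies on the side where the fan runs

TASK

The black toggle switch leans towards the side whose drying fan is running. Hang both rinsed enamel caddies by their handles on the drying-stand arm of that side, the large blue one first, next to the post, then the small white one outside it, and leave them hanging freely and still. Do not touch the switch or its box, and leave the mug, lunchbox, snips and sprayer nozzle where they are.

Things in the scene. Friction and masses are not known exactly. Their poses are not given: they have to be found in the camera images.
- stand: Fixed steel drying stand: foot 100 mm across, post 18 mm thick, 208 mm high; two level arms (10 mm rods, axis 200 mm above the bench) along its +y (left arm) and -y (right arm), straight to 185 mm from the post axis, then turned up to a tip at 194 mm, highest point 227 mm above the bench. Origin: post axis at bench height. It is turned up to 0.2 rad either way; +y is roughly the robot's left.
- caddy_large: Large blue, white-rimmed enamel caddy: open tub 120 (x) x 72 (y) x 60 mm high, 180 g +-30%, with a rigid arch handle: level wooden bar along x over its middle, 120 mm long, 10 mm wide, 12 mm high, underside 120 mm above the foot, on a 5 x 12 mm strap at each end. Window between rim and bar 60 mm high, 110 mm long. Same when turned half round. Origin: centre of underside.
- caddy_small: Small white, red-rimmed enamel caddy: open tub 90 (x) x 56 (y) x 48 mm high, 120 g +-30%, with a rigid arch handle: level wooden bar along x over its middle, 90 mm long, 10 mm wide, 12 mm high, underside 108 mm above the foot, on a 5 x 12 mm strap at each end. Window between rim and bar 60 mm high, 80 mm long. Same when turned half round. Origin: centre of underside.
- caddy_large_bar (a point): Centre of the underside of the large caddy's handle bar, 120 mm above its foot; axes as the caddy's.
- caddy_small_bar (a point): Centre of the underside of the small caddy's handle bar, 108 mm above its foot; axes as the caddy's.
- selector_box: Grey switch box fixed to the bench beyond the stand, 60 x 70 x 36 mm high, carrying the black toggle, about 60 mm long, on its top. Origin: centre of its underside. Not to be touched, nor its toggle.
- selector (a joint): Toggle of the switch, rad: positive (about +0.55) leans to the robot's left (+y): the left fan runs; negative (about -0.55) leans right (-y): the right fan runs. It snaps over to one of these ends by itself and stays there.
- mug: Grey enamel mug, 76 mm across, 80 mm high, its handle on its own +y side. Origin: centre of its underside. Bystander.
- lunchbox: Closed aluminium lunchbox, 104 (x) x 164 (y) x 60 mm high. Origin: centre of its underside. Bystander.
- snips: Tin snips lying flat, red handles, about 190 mm long (its y, handles to -y), 70 mm wide, 18 mm high. Origin: near the pivot, at bench height. Bystander.
- nozzle: Green plastic sprayer nozzle lying flat, 130 mm long (its x), 60 mm wide, 33 mm high. Origin: about its middle, at bench height. Bystander.
Not all that is in view belongs to the job. What is shaped like the caddy_small but orange is not meant.

How it is judged:
On the way, in this order (a step that is already met when the one before it is completed fails the run):
1. the large caddy hangs, let go, next to the post on the arm on the side to which the toggle leans (((value of joint selector above 0.2 rad and y of caddy_large_bar in the frame of stand between 0.02 and 0.12 m) or (value of joint selector below -0.2 rad and y of caddy_large_bar in the frame of stand between -0.12 and -0.02 m)) and z of caddy_large_bar in the frame of stand between 0.195 and 0.222 m and x of caddy_large_bar in the frame of stand between -0.035 and 0.035 m and angle between caddy_large's own z axis and vertical below 0.35 rad and contact force between caddy_large and the fingers below 0.1 N), for 0.2 s.
2. the small caddy hangs, let go, outside it on the same arm (((value of joint selector above 0.2 rad and y of caddy_large_bar in the frame of stand between 0.02 and 0.12 m and y of caddy_small_bar in the frame of stand between 0.095 and 0.19 m) or (value of joint selector below -0.2 rad and y of caddy_large_bar in the frame of stand between -0.12 and -0.02 m and y of caddy_small_bar in the frame of stand between -0.19 and -0.095 m)) and z of caddy_large_bar in the frame of stand between 0.195 and 0.222 m and x of caddy_large_bar in the frame of stand between -0.035 and 0.035 m and angle between each of caddy_large, caddy_small's own z axis and vertical below 0.35 rad and contact force between each of caddy_large, caddy_small and the fingers below 0.1 N and z of caddy_small_bar in the frame of stand between 0.195 and 0.222 m and x of caddy_small_bar in the frame of stand between -0.035 and 0.035 m), for 0.2 s.
At the end, for the whole second after the job is handed in: Both caddies rest by their bars, released, upright (0.35 rad) and still, on the arm on the toggle's side: bar middle within 35 mm of the arm, 20-120 mm (large) and 95-190 mm (small) from the post axis, underside 195-222 mm up; mug, lunchbox, snips and nozzle within 30 mm of their starts (all of step 2 and linear speed of each of caddy_large, caddy_small below 0.05 m/s and angular speed of each of caddy_large, caddy_small below 0.5 rad/s and distance of each of lunchbox, snips, mug, nozzle from where it was at the start of the episode below 0.03 m); the robot touches nothing.
It fails at once if the switch or its box is touched (contact force between selector_box and anything else above 0.5 N).
It fails at once if the mug, lunchbox, snips or nozzle is moved by more than 30 mm (distance of any of lunchbox, snips, mug, nozzle from where it was at the start of the episode above 0.03 m).
It also fails if it takes over 72 s, if anything falls off the work surface, if the arm or the gripper's body presses on something with over 40 N, if the wrist force passes 120 N, or if a joint passes its speed limit or range.

ROBOT

A 7-joint arm with a two-finger parallel gripper is mounted at the origin on the work surface. World frame = base frame: x ahead of the robot, y to its left, z up, the work surface at z = 0. Lengths are in m, angles in rad, forces in N, time in s.
With the tool pointing down it reaches from about 0.35 to 0.775 m from the base axis. Payload 3.1 kg.
Tool frame: the origin (TCP) lies at the very end of the fingers, on their centre line; the grasp point (between the pads) lies 19 mm behind it; z points along the fingers, y is the line along which they close (so a half turn about z gives the same grasp; the last joint's range is limited). The gripper opens to 85 mm and grips with 20 to 120 N. Pads are 22 mm wide; open, the fingers measure 114 mm over their backs; the gripper's body (76 mm by 85 mm) begins 54 mm behind the grasp point. The pads swing forward as they close: fully open they stand 13 mm farther back than shut.
Start: joints at [-1.235, 0.311, 0.014, 1.512, -0.004, 1.319, -0.027], TCP at [0.203, 0.511, 0.196] pointing down, gripper open.
Joint ranges: [-2.7, 2.7], [-0.3, 1.91], [-1.27, 1.3], [0.12, 2.57], [-1.44, 4.58], [0.2, 2.03], [-3.05, 3.05]. Speed limits (rad/s): [2.79, 2.79, 3.14, 3.14, 3.14, 3.14, 3.14].

INTERFACE

Orientations are given as a unit quaternion [w, x, y, z].
In Python, from cell import robot gives the robot as it stands. The module is installed in compiled form; this text tells all that it offers.
- The arm moves only by the tool jog_arm, never from a script. Its argument "increments" is a list of rows, each an object with "delta_pos": the shift along the tool's x, y, z normalised to -1 to 1, where 1 is 200 mm, a list of three; "angular": the turn, a rotation vector about the tool's x, y, z normalised to -1 to 1, where 1 is pi rad, a list of three; "fingers": the opening, from -1 (shut) to 1 (fully open). In form: [{"delta_pos": [tx, ty, tz], "angular": [rx, ry, rz], "fingers": fingers}, ...]. A call has 1 to 10 rows; each row is the pose to reach, as a shift and turn from the pose commanded when the call began, along the tool's axes at that moment, turning the shorter way round; what a row does not reach only later rows make up. A row lasts 1/12 s, in which the tool goes at most 41.7 mm and 7.16 degrees, less where a joint would pass 70% of its speed; a pose out of reach is approached as far as the arm can. A call with a number of a shift or a turn outside -1 to 1 is refused whole. A call with a gripper value outside its range is refused whole. The fingers move at their own pace and stop on an object; the grip force is fixed at half the most. Time passes only in rows, so rows that repeat a pose let the fingers close. It gives the time, the measured TCP pose, the force and the opening at its end, in the units of the state.
- robot.observe(): the state, without advancing time (a new reading comes with each control period).
- robot.camera(name): name is "side" or "top"; returns (picture, depth): 420x560x3 uint8, red, green, blue; 420x560 float32, m along the optical axis (not along the pixel's ray), 0 where there is no reading.
- robot.calibration(name): a dict with "mtx" (3x3 intrinsics, pixels), "pose" (4x4, takes a point from camera to world coordinates). Camera axes: x right, y up, looking along -z (the intrinsics and any distortion apply to the point x, -y, -z); pixel columns grow to the right and rows downward; lengths in m; the calibration is good to about 2 mm. A picture is of the moment at which its call begins. calibration takes no time and is no camera call.
- robot.sign_off(): hands the job in, once; it reports no verdict.
The state is a dict: "clock": time; "joints": joint angles; "joint_velocities": joint speeds; "effort": joint torques, N m; "eef_pos": TCP position; "orientation": TCP orientation; "ft_force": force on the tool from outside, world axes, zero at the start; "torque": the same for the moment, N m; "finger_gap": finger opening in m.
Only numpy, scipy, OpenCV 4.12 (cv2) and the standard library are available. Lean on these libraries where they do the work, as an engineer would, in place of code of your own. Each camera call takes 0.05 s, during which the arm holds its last target. There are 200 camera calls.

## Working session

There is one attempt and no reset: what is moved stays moved. The work goes in short steps, Python scripts to look and compute and a tool call to move; the robot and the scene stay as the last step left them, time stands still between calls to the robot, and variables do not carry over. Pictures are saved under pics/ and viewed, on a budget of 10 in all, crops included, one or two more only if the job needs it, and the job is handed in when it is done.

Besides the shell and the picture viewer there is one more tool, called after "Request:" by a JSON object that holds its "method" and its "body". jog_arm: Moves the arm, as the interface text tells. Its arguments: {"type":"object","properties":{"increments":{"type":"array"}},"required":["increments"]}

```bash
mkdir -p pics && python3 - <<'E'
from cell import robot
import cv2,numpy as np
print(robot.observe())
for n in("top","side"):
    p,d=robot.camera(n); c=robot.calibration(n); print(n,c["mtx"],c["pose"])
    cv2.imwrite(f"pics/{n}0.png",p[:,:,::-1]); np.savez(f"{n}0.npz",p=p,d=d)
E
```

```text
{'clock': 0.0, 'joints': array([-1.23465232,  0.31170127,  0.01398526,  1.51302726, -0.00441058,
        1.31918239, -0.02719393]), 'joint_velocities': array([-0.00022556, -0.00067583,  0.00068331, -0.00096556, -0.00139923,
       -0.00110749,  0.00030372]), 'effort': array([ 3.44549317e-04, -3.79907084e+01,  1.46317868e-01, -2.30584860e+01,
        1.22120784e-02,  1.39849575e-02,  5.80097783e-07]), 'eef_pos': array([0.20259732, 0.51047557, 0.19474656]), 'orientation': array([-1.74400886e-04,  1.87757464e-01,  9.82214756e-01, -1.13033229e-03]), 'ft_force': array([ 0.63844982, -0.82229059, -0.06791133]), 'torque': array([ 0.00350225, -0.0130798 , -0.03417832]), 'finger_gap': 0.08568481312865013}
top [[509.61465002   0.         289.08208541]
 [  0.         509.61465002 200.30337309]
 [  0.           0.           1.        ]] [[ 0.00939114  0.98740225 -0.15795126  0.44401547]
 [-0.99995256  0.00886511 -0.00403458 -0.07086927]
 [-0.0025835   0.15798166  0.98743867  1.11773092]
 [ 0.          0.          0.          1.        ]]
side [[393.07161076   0.         271.4876488 ]
 [  0.         393.07161076 210.15664801]
 [  0.           0.           1.        ]] [[-0.99140211  0.0946193  -0.09038279  0.50522819]
 [-0.13075146 -0.74322227  0.65614382  0.59204636]
 [-0.00509063  0.66232004  0.74920374  0.86179224]
 [ 0.          0.          0.          1.        ]]
```

View pics/top0.png

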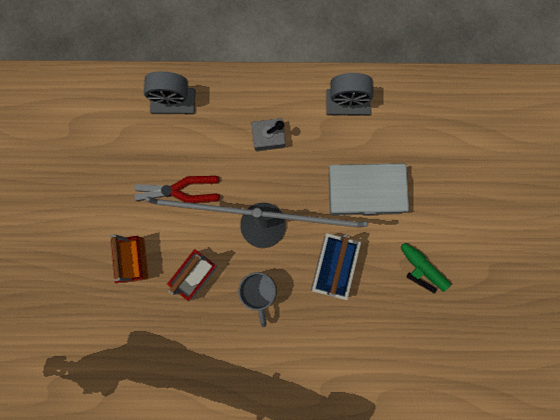

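View pics/side0.png

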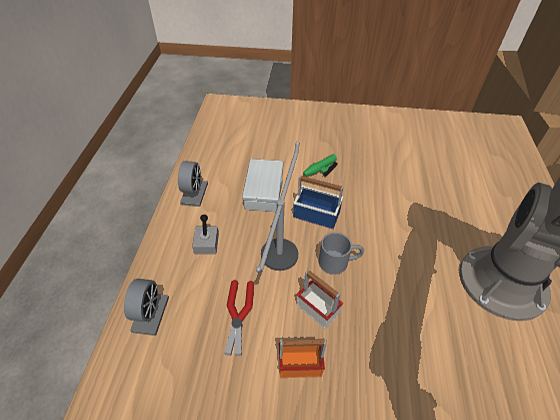

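The top view shows the blue caddy at (337,267), the white red-rimmed one at (192,275) and the orange lookalike at (129,260). The stand post is at (257,212) and its right arm ends at (365,224). The switch is at (268,135), with its toggle tip at (279,126), so it seems to lean to image right (-y).

The only thing that could be mistaken for the small caddy is the orange one. I'll measure now and check one crop.

```bash
cat > h.py <<'E'
from cell import robot
import cv2,numpy as np
def world(n,d):
    c=robot.calibration(n);K=c["mtx"];v,u=np.indices(d.shape)
    P=np.stack([(u-K[0,2])/K[0,0]*d,-(v-K[1,2])/K[1,1]*d,-d],-1)
    W=P@c["pose"][:3,:3].T+c["pose"][:3,3]; W[d<=0]=np.nan
    return W
def line(Q):  # centre, yaw, min-area rect of xy
    r=cv2.minAreaRect((Q[:,:2]*1000).astype(np.float32)); b=cv2.boxPoints(r)
    e=[b[1]-b[0],b[2]-b[1]]; l=max(e,key=np.linalg.norm)
    return np.array(r[0])/1000,np.arctan2(l[1],l[0]),sorted(r[1]),len(Q)
E
python3 - <<'E'
from h import *
z=np.load("top0.npz");p,W=z["p"],world("top",z["d"])
def sel(u0,u1,v0,v1,z0,z1):
    w=W[v0:v1,u0:u1].reshape(-1,3); return w[(w[:,2]>z0)&(w[:,2]<z1)]
for n,b in dict(largebar=(305,370,225,305,.115,.145),smallbar=(160,225,240,305,.1,.13),orange=(100,155,230,290,.1,.13),
  armR=(270,355,205,235,.19,.225),armL=(165,245,190,222,.19,.225),post=(240,275,195,230,.2,.225),foot=(235,290,200,250,.003,.03),tipR=(350,375,210,235,.21,.24),
  box=(245,305,110,155,.025,.045),toggle=(245,305,110,155,.05,.12),mug=(235,280,265,330,.07,.09),lunch=(320,415,155,220,.05,.07),
  largerim=(305,370,225,305,.05,.07),smallrim=(160,225,240,305,.04,.055)).items():
    Q=sel(*b)
    if len(Q)<3: print(n,len(Q));continue
    print(n,line(Q),"zmed",np.median(Q[:,2]).round(4),Q[:,2].max().round(4))
t=lambda u0,u1,v0,v1:cv2.resize(p[v0:v1,u0:u1,::-1],(400,300),interpolation=cv2.INTER_CUBIC)
s=np.load("side0.npz")["p"]
u=lambda u0,u1,v0,v1:cv2.resize(s[v0:v1,u0:u1,::-1],(400,300),interpolation=cv2.INTER_CUBIC)
cv2.imwrite("pics/crop1.png",np.vstack([np.hstack([t(228,308,100,160),t(100,236,230,332)]),np.hstack([u(165,245,200,260),u(230,390,150,330)])]))
E
```

```text
largebar (array([ 0.47685028, -0.16480219]), np.float32(-0.2450154), [11.593734741210938, 119.26322174072266], 355) zmed 0.1325 0.1393
smallbar (array([0.45692191, 0.13416272]), np.float32(-0.6424413), [12.003008842468262, 89.88465881347656], 288) zmed 0.1207 0.1257
orange (array([0.48796344, 0.27075546]), np.float32(0.16405368), [12.92114543914795, 89.6474609375], 313) zmed 0.1204 0.1266
armR (array([ 0.55647589, -0.1085309 ]), np.float32(1.4670647), [10.35365104675293, 153.4213409423828], 472) zmed 0.2052 0.212
armL (array([0.57704742, 0.08648826]), np.float32(1.4658506), [10.201784133911133, 146.03126525878906], 440) zmed 0.2051 0.2099
post (array([ 0.56690479, -0.00932721]), np.float32(-1.5449083), [16.844532012939453, 61.55128479003906], 221) zmed 0.2059 0.2141
foot (array([ 0.5681756 , -0.00689169]), np.float32(-1.5613978), [108.34465789794922, 119.50621795654297], 1455) zmed 0.0113 0.0271
tipR (array([ 0.54694604, -0.19945583]), np.float32(1.4749202), [8.953134536743164, 14.609526634216309], 47) zmed 0.224 0.2318
box (array([ 0.76727966, -0.01929611]), np.float32(-1.4417293), [61.55706024169922, 69.89291381835938], 759) zmed 0.0369 0.0448
toggle (array([ 0.76969861, -0.03796931]), np.float32(-1.5276079), [17.962291717529297, 33.068538665771484], 103) zmed 0.083 0.0928
mug (array([ 0.42063571, -0.00179517]), np.float32(-0.45975956), [75.05403137207031, 84.82659149169922], 272) zmed 0.0805 0.0853
lunch (array([ 0.64055798, -0.23479605]), np.float32(-1.5440406), [108.40027618408203, 164.3619384765625], 3791) zmed 0.0607 0.067
largerim (array([ 0.47685358, -0.16497597]), np.float32(-0.24831344), [74.21131134033203, 122.1444320678711], 511) zmed 0.0628 0.0699
smallrim (array([0.45691678, 0.13453168]), np.float32(-0.6426082), [58.41200256347656, 92.2872314453125], 377) zmed 0.051 0.055
```

View pics/crop1.png

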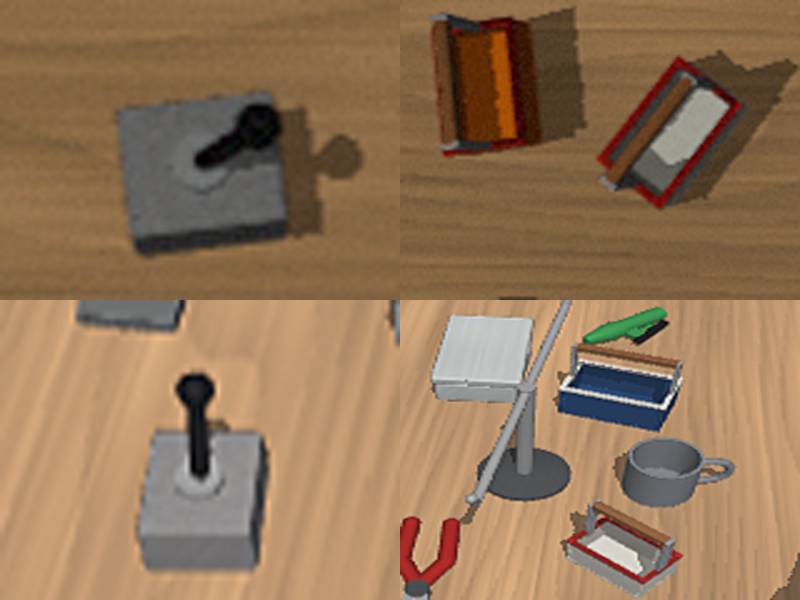

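The crop confirms the toggle leans right (-y). In depth, the toggle is at y -0.038 and the box centre at y -0.019. The white red-rimmed caddy in the upper right panel is clearly different from the orange one. Sizes and heights agree with the description: bars 119 and 90 mm long, tops at 132 and 120 mm, arm top at 205 mm.

I'll use the right arm and grip each bar 25–30 mm off-centre so the fingers clear the rod.

```bash
cat >> h.py <<'E'
from scipy.spatial.transform import Rotation as Ro
def down(yaw): return Ro.from_euler("z",yaw)*Ro.from_euler("x",np.pi)
def now():
    s=robot.observe(); return s["eef_pos"],Ro.from_quat(s["orientation"],scalar_first=True),s
def plan(targets):  # [(xyz,yaw)] each from the one before, first from the measured pose
    p,R,s=now()
    print("t",s["clock"].round(2),"p",p.round(4),"yaw",np.arctan2(*R.as_matrix()[1::-1,0]).round(3),"F",s["ft_force"].round(1),"gap",round(s["finger_gap"],4))
    for q,yaw in targets:
        q=np.array(q);T=down(yaw)
        d=R.inv().apply(q-p)/.2; r=(R.inv()*T).as_rotvec()
        print(q.round(4),"dpos",d.round(4),"ang",(r/np.pi).round(4),"rows>=",max(np.linalg.norm(d)*.2/.0417,np.degrees(np.linalg.norm(r))/7.16).round(1))
        p,R=q,T
E
python3 - <<'E'
from h import *
Y=np.pi-.245
plan([((.30,.37,.28),2.764),((.38,.2,.28),2.764),((.42,.02,.28),2.764),((.4477,-.1575,.25),Y),((.4477,-.1575,.107),Y)])
E
```

```text
Traceback (most recent call last):
  File "h.py", line 18, in plan
    print("t",s["clock"].round(2),"p",p.round(4),"yaw",np.arctan2(*R.as_matrix()[1::-1,0]).round(3),"F",s["ft_force"].round(1),"gap",round(s["finger_gap"],4))
              ^^^^^^^^^^^^^^^^
AttributeError: 'float' object has no attribute 'round'
```

```bash
sed -i 's/s\["clock"\].round(2)/round(s["clock"],2)/' h.py
python3 - <<'E'
from h import *
Y=np.pi-.245
plan([((.30,.37,.28),2.764),((.38,.2,.28),2.764),((.42,.02,.28),2.764),((.4477,-.1575,.25),Y),((.4477,-.1575,.107),Y)])
E
```

```text
t 0.1 p [0.2026 0.5105 0.1948] yaw 2.764 F [-0.3  0.  -0.5] gap 0.0855
[0.3  0.37 0.28] dpos [-0.7119 -0.4744 -0.4248] ang [-0.0007  0.     -0.    ] rows>= 4.6
[0.38 0.2  0.28] dpos [-0.6852 -0.6426 -0.    ] ang [0. 0. 0.] rows>= 4.5
[0.42 0.02 0.28] dpos [-0.5177 -0.7629 -0.    ] ang [0. 0. 0.] rows>= 4.4
[ 0.4477 -0.1575  0.25  ] dpos [-0.456  -0.7739  0.15  ] ang [ 0.      0.     -0.0422] rows>= 4.4
[ 0.4477 -0.1575  0.107 ] dpos [ 0.    -0.     0.715] ang [0. 0. 0.] rows>= 3.4
```

Request:
{"method": "jog_arm", "body": {"increments": [{"delta_pos": [-0.712, -0.474, -0.425], "angular": [0, 0, 0], "fingers": 1}, {"delta_pos": [-0.712, -0.474, -0.425], "angular": [0, 0, 0], "fingers": 1}, {"delta_pos": [-0.712, -0.474, -0.425], "angular": [0, 0, 0], "fingers": 1}, {"delta_pos": [-0.712, -0.474, -0.425], "angular": [0, 0, 0], "fingers": 1}, {"delta_pos": [-0.712, -0.474, -0.425], "angular": [0, 0, 0], "fingers": 1}, {"delta_pos": [-0.712, -0.474, -0.425], "angular": [0, 0, 0], "fingers": 1}]}}

```text
clock: 0.6
eef_pos: [0.3062, 0.366, 0.2838]
orientation: [0.003, 0.193, 0.981, 0.001]
ft_force: [0.0, 0.6, 0.0]
finger_gap: 0.0855
```

Request:
{"method": "jog_arm", "body": {"increments": [{"delta_pos": [-0.685, -0.643, 0], "angular": [0, 0, 0], "fingers": 1}, {"delta_pos": [-0.685, -0.643, 0], "angular": [0, 0, 0], "fingers": 1}, {"delta_pos": [-0.685, -0.643, 0], "angular": [0, 0, 0], "fingers": 1}, {"delta_pos": [-0.685, -0.643, 0], "angular": [0, 0, 0], "fingers": 1}, {"delta_pos": [-0.685, -0.643, 0], "angular": [0, 0, 0], "fingers": 1}, {"delta_pos": [-0.685, -0.643, 0], "angular": [0, 0, 0], "fingers": 1}]}}

```text
clock: 1.1
eef_pos: [0.3825, 0.1945, 0.2805]
orientation: [0.001, 0.193, 0.981, -0.001]
ft_force: [0.1, 0.6, 0.0]
finger_gap: 0.0854
```

Request:
{"method": "jog_arm", "body": {"increments": [{"delta_pos": [-0.518, -0.763, 0], "angular": [0, 0, 0], "fingers": 1}, {"delta_pos": [-0.518, -0.763, 0], "angular": [0, 0, 0], "fingers": 1}, {"delta_pos": [-0.518, -0.763, 0], "angular": [0, 0, 0], "fingers": 1}, {"delta_pos": [-0.518, -0.763, 0], "angular": [0, 0, 0], "fingers": 1}, {"delta_pos": [-0.518, -0.763, 0], "angular": [0, 0, 0], "fingers": 1}, {"delta_pos": [-0.518, -0.763, 0], "angular": [0, 0, 0], "fingers": 1}]}}

```text
clock: 1.6
eef_pos: [0.4206, 0.0158, 0.2806]
orientation: [0.0, 0.192, 0.981, -0.001]
ft_force: [0.5, 0.2, 0.3]
finger_gap: 0.0855
```

Request:
{"method": "jog_arm", "body": {"increments": [{"delta_pos": [-0.456, -0.774, 0.15], "angular": [0, 0, -0.042], "fingers": 1}, {"delta_pos": [-0.456, -0.774, 0.15], "angular": [0, 0, -0.042], "fingers": 1}, {"delta_pos": [-0.456, -0.774, 0.15], "angular": [0, 0, -0.042], "fingers": 1}, {"delta_pos": [-0.456, -0.774, 0.15], "angular": [0, 0, -0.042], "fingers": 1}, {"delta_pos": [-0.456, -0.774, 0.15], "angular": [0, 0, -0.042], "fingers": 1}, {"delta_pos": [-0.456, -0.774, 0.15], "angular": [0, 0, -0.042], "fingers": 1}, {"delta_pos": [-0.456, -0.774, 0.15], "angular": [0, 0, -0.042], "fingers": 1}]}}

```text
clock: 2.18
eef_pos: [0.4479, -0.156, 0.2498]
orientation: [-0.001, 0.123, 0.992, 0.0]
ft_force: [0.1, 0.3, 0.7]
finger_gap: 0.0851
```

```bash
python3 - <<'E'
from h import *
Y=np.pi-.245
plan([((.4477,-.1575,.107),Y)])
E
```

```text
t 2.18 p [ 0.4479 -0.156   0.2498] yaw 2.895 F [0.1 0.3 0.7] gap 0.0851
[ 0.4477 -0.1575  0.107 ] dpos [-0.0022 -0.0077  0.7139] ang [ 0.0001 -0.0007 -0.0005] rows>= 3.4
```

Request:
{"method": "jog_arm", "body": {"increments": [{"delta_pos": [-0.002, -0.008, 0.2], "angular": [0, 0, 0], "fingers": 1}, {"delta_pos": [-0.002, -0.008, 0.4], "angular": [0, 0, 0], "fingers": 1}, {"delta_pos": [-0.002, -0.008, 0.55], "angular": [0, 0, 0], "fingers": 1}, {"delta_pos": [-0.002, -0.008, 0.66], "angular": [0, 0, 0], "fingers": 1}, {"delta_pos": [-0.002, -0.008, 0.714], "angular": [0, 0, 0], "fingers": 1}, {"delta_pos": [-0.002, -0.008, 0.714], "angular": [0, 0, 0], "fingers": 1}, {"delta_pos": [-0.002, -0.008, 0.714], "angular": [0, 0, 0], "fingers": 0.2}, {"delta_pos": [-0.002, -0.008, 0.714], "angular": [0, 0, 0], "fingers": -0.3}, {"delta_pos": [-0.002, -0.008, 0.714], "angular": [0, 0, 0], "fingers": -0.6}, {"delta_pos": [-0.002, -0.008, 0.714], "angular": [0, 0, 0], "fingers": -1}]}}

```text
clock: 3.02
eef_pos: [0.4492, -0.1589, 0.1094]
orientation: [0.002, 0.122, 0.992, 0.0]
ft_force: [0.3, -0.3, 1.1]
finger_gap: 0.0388
```

Request:
{"method": "jog_arm", "body": {"increments": [{"delta_pos": [0, 0, 0], "angular": [0, 0, 0], "fingers": -1}, {"delta_pos": [0, 0, 0], "angular": [0, 0, 0], "fingers": -1}, {"delta_pos": [0, 0, 0], "angular": [0, 0, 0], "fingers": -1}, {"delta_pos": [0, 0, 0], "angular": [0, 0, 0], "fingers": -1}, {"delta_pos": [0, 0, 0], "angular": [0, 0, 0], "fingers": -1}]}}

```text
clock: 3.43
eef_pos: [0.4479, -0.1587, 0.108]
orientation: [0.0, 0.123, 0.992, 0.0]
ft_force: [-0.2, -0.2, -0.3]
finger_gap: -0.0003
```

```bash
python3 - <<'E'
from h import *
B=np.pi-.245;Y=np.pi-.105
post=np.array([.567,-.009]);a=np.array([-.1046,-.9945]);x=np.array([.9945,-.1046])
t=lambda D,z,off:np.r_[post+a*D-x*off,z]
# bar underside z = tcp z +0.013 ; carry underside .241 -> tcp .228
plan([((.4477,-.1575,.14),B),((.41,-.20,.228),B),((.43,-.262,.228),Y),(t(.262,.228,.03),Y),(t(.16,.228,.03),Y),(t(.057,.228,.03),Y),(t(.057,.192,.03),Y)])
E
```

```text
t 3.43 p [ 0.4479 -0.1587  0.108 ] yaw 2.896 F [-0.2 -0.2 -0.3] gap -0.0003
[ 0.4477 -0.1575  0.14  ] dpos [ 0.0023  0.0056 -0.1598] ang [ 0.      0.     -0.0003] rows>= 0.8
[ 0.41  -0.2    0.228] dpos [ 0.1313 -0.2519 -0.44  ] ang [0. 0. 0.] rows>= 2.5
[ 0.43  -0.262  0.228] dpos [-0.1722 -0.2765 -0.    ] ang [-0.      0.     -0.0446] rows>= 1.6
[ 0.5098 -0.2664  0.228 ] dpos [-0.3989  0.0198  0.    ] ang [0. 0. 0.] rows>= 1.9
[ 0.5204 -0.165   0.228 ] dpos [1.0e-04 5.1e-01 0.0e+00] ang [0. 0. 0.] rows>= 2.4
[ 0.5312 -0.0625  0.228 ] dpos [1.00e-04 5.15e-01 0.00e+00] ang [0. 0. 0.] rows>= 2.5
[ 0.5312 -0.0625  0.192 ] dpos [-0.   -0.    0.18] ang [0. 0. 0.] rows>= 0.9
```

The gap reads zero, so the grip missed the bar. I'll look before going on.

```bash
cat >> h.py <<'E'
def sel(W,u0,u1,v0,v1,z0,z1):
    w=W[v0:v1,u0:u1].reshape(-1,3); return w[(w[:,2]>z0)&(w[:,2]<z1)]
def look(name,cu,cs):
    o=[]
    for n,(u0,u1,v0,v1) in(("top",cu),("side",cs)):
        p,d=robot.camera(n); np.savez(f"{name}_{n}.npz",p=p,d=d)
        o.append(cv2.resize(p[v0:v1,u0:u1,::-1],(400,400),interpolation=cv2.INTER_CUBIC))
    cv2.imwrite(f"pics/{name}.png",np.hstack(o))
E
python3 -c "
from h import *
look('a1',(240,420,170,350),(240,420,120,300))"
```

```text
(no output)
```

View pics/a1.png

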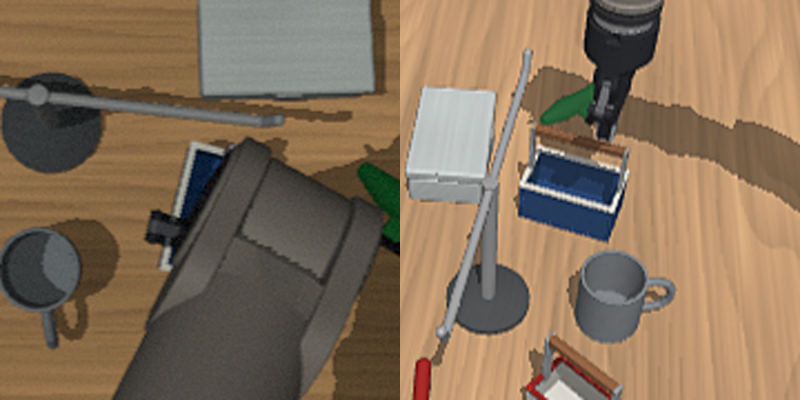

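The top crop shows the wrist covering the caddy, with a finger part near pixel (314,273). The side crop shows the shut fingertips at about (332,181), apparently at or behind the bar. I'll project the TCP and compare.

```bash
python3 - <<'E'
from h import *
p,R,s=now(); print(p.round(4), s["joints"].round(3))
for n in("top","side"):
    c=robot.calibration(n);K=c["mtx"]
    for q in(p,p+[0,0,.019],p+[0,0,.08],[.4477,-.1575,.132]):
        v=c["pose"][:3,:3].T@(np.array(q)-c["pose"][:3,3]); print(n,np.round(q,3),(K[0,0]*v[0]/-v[2]+K[0,2]).round(1),(K[1,1]*-v[1]/-v[2]+K[1,2]).round(1))
z=np.load("a1_side.npz");W=world("side",z["d"])
for v in range(168,196,2): print(v,[tuple((W[v,u]*1000).round(0).astype(int)) for u in range(324,342,4)])
for n,W in(("side",W),("top",world("top",np.load("a1_top.npz")["d"]))):
    m=(np.abs(W[...,0]-.477)<.09)&(np.abs(W[...,1]+.165)<.05)&(np.abs(W[...,2]-.126)<.012); print(n,line(W[m]))
E
```

```text
[ 0.4478 -0.1587  0.1079] [-0.276  0.27   0.702  1.863 -0.197  1.078  1.826]
top [ 0.448 -0.159  0.108] 335.3 280.3
top [ 0.448 -0.159  0.127] 336.2 280.3
top [ 0.448 -0.159  0.188] 339.2 280.2
top [ 0.448 -0.158  0.132] 335.8 280.3
side [ 0.448 -0.159  0.108] 330.9 190.3
side [ 0.448 -0.159  0.127] 331.6 185.2
side [ 0.448 -0.159  0.188] 334.3 168.1
side [ 0.448 -0.158  0.132] 331.9 184.2
168 [(np.int64(465), np.int64(-349), np.int64(13)), (np.int64(467), np.int64(-104), np.int64(236)), (np.int64(457), np.int64(-106), np.int64(235)), (np.int64(445), np.int64(-142), np.int64(204)), (np.int64(413), np.int64(-373), np.int64(-2))]
170 [(np.int64(475), np.int64(-100), np.int64(232)), (np.int64(466), np.int64(-98), np.int64(235)), (np.int64(457), np.int64(-98), np.int64(236)), (np.int64(445), np.int64(-138), np.int64(201)), (np.int64(414), np.int64(-359), np.int64(2))]
172 [(np.int64(465), np.int64(-331), np.int64(13)), (np.int64(466), np.int64(-97), np.int64(229)), (np.int64(456), np.int64(-96), np.int64(231)), (np.int64(445), np.int64(-122), np.int64(208)), (np.int64(413), np.int64(-355
[... 2316 characters left out ...]
(448), np.int64(-261), np.int64(-3)), (np.int64(436), np.int64(-260), np.int64(0)), (np.int64(423), np.int64(-265), np.int64(-4)), (np.int64(425), np.int64(-143), np.int64(120))]
194 [(np.int64(463), np.int64(-191), np.int64(58)), (np.int64(452), np.int64(-190), np.int64(61)), (np.int64(441), np.int64(-190), np.int64(63)), (np.int64(424), np.int64(-251), np.int64(1)), (np.int64(424), np.int64(-146), np.int64(110))]
side (array([ 0.47764532, -0.16254274]), np.float32(-0.23545383), [14.866707801818848, 118.58646392822266], 242)
top (array([ 0.53371259, -0.17402837]), np.float32(-0.75976795), [1.4010121822357178, 4.242134094238281], 5)<stdin>:8: RuntimeWarning: invalid value encountered in cast
```

In the side depth, the finger tips end at about z 0.147, right above the bar, while the state reports a TCP z of 0.108. I'll raise the arm and measure the tip against the reported pose in clear view.

Request:
{"method": "jog_arm", "body": {"increments": [{"delta_pos": [0, 0, -0.15], "angular": [0, 0, 0], "fingers": -1}, {"delta_pos": [0, 0, -0.3], "angular": [0, 0, 0], "fingers": -1}, {"delta_pos": [0, 0, -0.3], "angular": [0, 0, 0], "fingers": -1}, {"delta_pos": [0, 0, -0.3], "angular": [0, 0, 0], "fingers": -1}]}}

```text
clock: 3.87
eef_pos: [0.4494, -0.1593, 0.1696]
orientation: [0.002, 0.123, 0.992, -0.0]
ft_force: [0.2, -0.0, -1.0]
finger_gap: -0.0001
```

```bash
python3 - <<'E'
from h import *
look('a2',(240,420,170,350),(280,390,90,200))
p,R,s=now();print(p.round(4),s["finger_gap"])
for n in("side","top"):
    W=world(n,np.load(f"a2_{n}.npz")["d"])
    m=(np.abs(W[...,0]-p[0])<.05)&(np.abs(W[...,1]-p[1])<.06)&(W[...,2]>.137)&(W[...,2]<.3)
    for z in np.arange(.137,.27,.008):
        Q=W[m&(np.abs(W[...,2]-z)<.004)]
        if len(Q): print(n,z.round(3),len(Q),"x",Q[:,0].min().round(3),Q[:,0].max().round(3),"y",Q[:,1].min().round(3),Q[:,1].max().round(3))
E
```

```text
[ 0.4474 -0.1583  0.1674] 2.1735454274108193e-05
side 0.201 7 x 0.443 0.46 y -0.155 -0.149
side 0.209 11 x 0.439 0.461 y -0.154 -0.144
side 0.217 23 x 0.437 0.461 y -0.162 -0.141
side 0.225 27 x 0.438 0.46 y -0.156 -0.142
side 0.233 13 x 0.439 0.458 y -0.154 -0.141
side 0.241 1 x 0.436 0.436 y -0.161 -0.161
side 0.249 16 x 0.43 0.467 y -0.177 -0.126
side 0.257 16 x 0.441 0.469 y -0.142 -0.119
side 0.265 17 x 0.439 0.47 y -0.141 -0.111
```

View pics/a2.png

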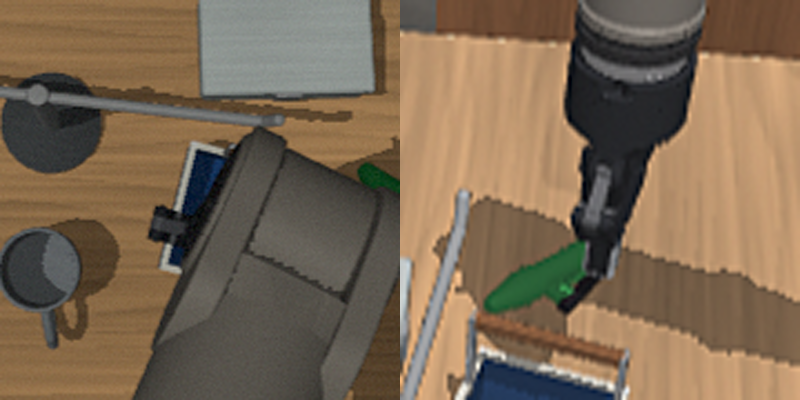

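The side crop shows the shut fingertips at about (303 of 400, 275) in clear air. The lowest finger point is at z≈0.200, while the reported TCP is 0.167. So the real fingertips are about 33 mm higher than the reported TCP, and x and y agree within 2–3 mm. I'll correct for that and go down to a reported z of 0.075.

Request:
{"method": "jog_arm", "body": {"increments": [{"delta_pos": [0, 0, 0], "angular": [0, 0, 0], "fingers": 1}, {"delta_pos": [0, 0, 0], "angular": [0, 0, 0], "fingers": 1}, {"delta_pos": [0, 0, 0], "angular": [0, 0, 0], "fingers": 1}, {"delta_pos": [0, 0, 0], "angular": [0, 0, 0], "fingers": 1}, {"delta_pos": [0, 0, 0], "angular": [0, 0, 0], "fingers": 1}, {"delta_pos": [0, 0, 0], "angular": [0, 0, 0], "fingers": 1}, {"delta_pos": [0, 0, 0], "angular": [0, 0, 0], "fingers": 1}, {"delta_pos": [0, 0, 0], "angular": [0, 0, 0], "fingers": 1}]}}

```text
clock: 4.63
eef_pos: [0.4479, -0.1587, 0.168]
orientation: [0.0, 0.123, 0.992, 0.0]
ft_force: [-0.0, 0.4, -0.1]
finger_gap: 0.0856
```

Request:
{"method": "jog_arm", "body": {"increments": [{"delta_pos": [0, 0, 0.15], "angular": [0, 0, 0], "fingers": 1}, {"delta_pos": [0, 0, 0.27], "angular": [0, 0, 0], "fingers": 1}, {"delta_pos": [0, 0, 0.36], "angular": [0, 0, 0], "fingers": 1}, {"delta_pos": [0, 0, 0.43], "angular": [0, 0, 0], "fingers": 1}, {"delta_pos": [0, 0, 0.46], "angular": [0, 0, 0], "fingers": 1}, {"delta_pos": [0, 0, 0.46], "angular": [0, 0, 0], "fingers": 1}, {"delta_pos": [0, 0, 0.46], "angular": [0, 0, 0], "fingers": 1}]}}

```text
clock: 5.22
eef_pos: [0.4482, -0.1589, 0.0764]
orientation: [0.0, 0.123, 0.992, -0.0]
ft_force: [-0.2, 0.7, 0.7]
finger_gap: 0.0854
```

Request:
{"method": "jog_arm", "body": {"increments": [{"delta_pos": [0, 0, 0], "angular": [0, 0, 0], "fingers": 0.2}, {"delta_pos": [0, 0, 0], "angular": [0, 0, 0], "fingers": -0.3}, {"delta_pos": [0, 0, 0], "angular": [0, 0, 0], "fingers": -0.6}, {"delta_pos": [0, 0, 0], "angular": [0, 0, 0], "fingers": -1}, {"delta_pos": [0, 0, 0], "angular": [0, 0, 0], "fingers": -1}, {"delta_pos": [0, 0, 0], "angular": [0, 0, 0], "fingers": -1}, {"delta_pos": [0, 0, 0], "angular": [0, 0, 0], "fingers": -1}, {"delta_pos": [0, 0, 0], "angular": [0, 0, 0], "fingers": -1}, {"delta_pos": [0, 0, 0], "angular": [0, 0, 0], "fingers": -1}, {"delta_pos": [0, 0, 0], "angular": [0, 0, 0], "fingers": -1}]}}

```text
clock: 6.05
eef_pos: [0.4481, -0.1586, 0.0763]
orientation: [0.0, 0.123, 0.992, 0.0]
ft_force: [-1.3, 0.8, 5.0]
finger_gap: 0.0085
```

The bar is gripped, with the gap at 8.5 mm. Now I'll plan the carry.

```bash
python3 - <<'E'
from h import *
B=np.pi-.245;Y=np.pi-.105
post=np.array([.567,-.009]);a=np.array([-.1046,-.9945]);x=np.array([.9945,-.1046])
t=lambda D,z,off:np.r_[post+a*D-x*off,z]
zc=.197
plan([((.448,-.1586,.11),B),((.41,-.20,zc),B),((.43,-.264,zc),Y),(t(.265,zc,.03),Y)])
E
```

```text
t 6.05 p [ 0.4481 -0.1586  0.0763] yaw 2.896 F [-1.3  0.8  5. ] gap 0.0085
[ 0.448  -0.1586  0.11  ] dpos [ 0.0003  0.     -0.1684] ang [ 0.0001  0.0001 -0.0002] rows>= 0.8
[ 0.41  -0.2    0.197] dpos [ 0.1341 -0.2469 -0.435 ] ang [0. 0. 0.] rows>= 2.5
[ 0.43  -0.264  0.197] dpos [-0.1746 -0.2862 -0.    ] ang [-0.      0.     -0.0446] rows>= 1.6
[ 0.5094 -0.2694  0.197 ] dpos [-0.3979  0.0148  0.    ] ang [0. 0. 0.] rows>= 1.9
```

Request:
{"method": "jog_arm", "body": {"increments": [{"delta_pos": [0, 0, -0.04], "angular": [0, 0, 0], "fingers": -1}, {"delta_pos": [0, 0, -0.1], "angular": [0, 0, 0], "fingers": -1}, {"delta_pos": [0, 0, -0.17], "angular": [0, 0, 0], "fingers": -1}, {"delta_pos": [0.04, -0.06, -0.26], "angular": [0, 0, 0], "fingers": -1}, {"delta_pos": [0.08, -0.13, -0.36], "angular": [0, 0, 0], "fingers": -1}, {"delta_pos": [0.11, -0.19, -0.46], "angular": [0, 0, 0], "fingers": -1}, {"delta_pos": [0.13, -0.23, -0.56], "angular": [0, 0, 0], "fingers": -1}, {"delta_pos": [0.134, -0.247, -0.604], "angular": [0, 0, 0], "fingers": -1}, {"delta_pos": [0.134, -0.247, -0.604], "angular": [0, 0, 0], "fingers": -1}, {"delta_pos": [0.134, -0.247, -0.604], "angular": [0, 0, 0], "fingers": -1}]}}

```text
clock: 6.88
eef_pos: [0.41, -0.1995, 0.1963]
orientation: [-0.0, 0.122, 0.992, 0.0]
ft_force: [-0.1, -0.4, -2.2]
finger_gap: 0.0086
```

Request:
{"method": "jog_arm", "body": {"increments": [{"delta_pos": [-0.05, -0.08, 0], "angular": [0, 0, -0.012], "fingers": -1}, {"delta_pos": [-0.11, -0.18, 0], "angular": [0, 0, -0.027], "fingers": -1}, {"delta_pos": [-0.16, -0.26, 0], "angular": [0, 0, -0.04], "fingers": -1}, {"delta_pos": [-0.175, -0.286, 0], "angular": [0, 0, -0.0446], "fingers": -1}, {"delta_pos": [-0.175, -0.286, 0], "angular": [0, 0, -0.0446], "fingers": -1}, {"delta_pos": [-0.175, -0.286, 0], "angular": [0, 0, -0.0446], "fingers": -1}]}}

```text
clock: 7.38
eef_pos: [0.4293, -0.2627, 0.1949]
orientation: [-0.002, 0.053, 0.999, 0.001]
ft_force: [-0.6, -0.6, -1.3]
finger_gap: 0.0084
```

Request:
{"method": "jog_arm", "body": {"increments": [{"delta_pos": [-0.06, 0, 0], "angular": [0, 0, 0], "fingers": -1}, {"delta_pos": [-0.16, 0.007, 0], "angular": [0, 0, 0], "fingers": -1}, {"delta_pos": [-0.26, 0.01, 0], "angular": [0, 0, 0], "fingers": -1}, {"delta_pos": [-0.35, 0.014, 0], "angular": [0, 0, 0], "fingers": -1}, {"delta_pos": [-0.398, 0.015, 0], "angular": [0, 0, 0], "fingers": -1}, {"delta_pos": [-0.398, 0.015, 0], "angular": [0, 0, 0], "fingers": -1}, {"delta_pos": [-0.398, 0.015, 0], "angular": [0, 0, 0], "fingers": -1}, {"delta_pos": [-0.398, 0.015, 0], "angular": [0, 0, 0], "fingers": -1}]}}

```text
clock: 8.05
eef_pos: [0.5082, -0.2687, 0.1963]
orientation: [-0.001, 0.053, 0.999, 0.001]
ft_force: [-0.0, 0.3, -1.8]
finger_gap: 0.0087
```

```bash
python3 - <<'E'
from h import *
look('a3',(240,440,100,300),(250,390,60,200))
p,R,s=now();print(p.round(4),s["finger_gap"])
c=p+[.03*.9945,-.03*.1046,0]
for n in("side","top"):
    z=np.load(f"a3_{n}.npz");W=world(n,z["d"]);P=z["p"].astype(int)
    m=(np.abs(W[...,0]-c[0])<.09)&(np.abs(W[...,1]-c[1])<.06)&(W[...,2]>.1)
    br=m&(P[...,0]>P[...,2]+30)&(W[...,2]>.2); rim=m&(P.min(2)>140)
    for k,q in(("bar",br),("rim",rim)):
        if q.sum()>5: print(n,k,line(W[q]),np.percentile(W[q][:,2],[5,50,95]).round(4))
E
```

```text
[ 0.5083 -0.2692  0.1968] 0.008708172902834809
side bar (array([ 0.53219275, -0.25192369]), np.float32(0.06253013), [61.75923538208008, 122.49055480957031], 208) [0.2387 0.2485 0.359 ]
side rim (array([ 0.53864996, -0.27011163]), np.float32(-0.107248545), [76.7939224243164, 121.81307983398438], 152) [0.1301 0.1804 0.1837]
top bar (array([ 0.51930292, -0.28509906]), np.float32(-0.314022), [71.38633728027344, 142.9956817626953], 244) [0.2477 0.2528 0.6432]
top rim (array([ 0.53842938, -0.27047821]), np.float32(-0.10077583), [73.005126953125, 121.55484771728516], 170) [0.1797 0.1822 0.1856]
```

View pics/a3.png

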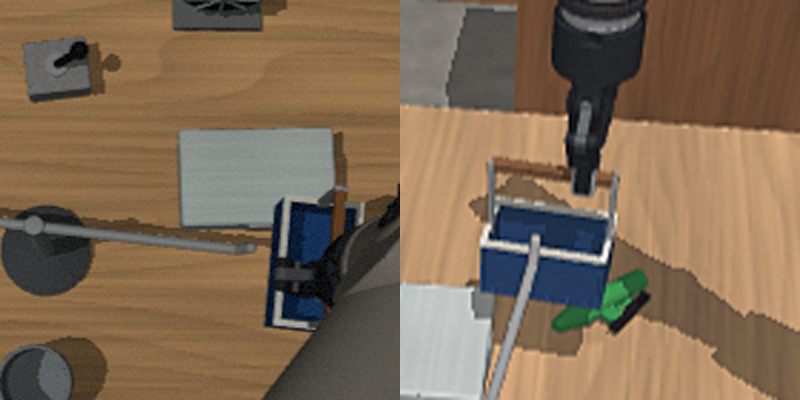

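The blue caddy is held level (rim z 0.181, yaw -0.104). The arm tip at side-crop (536,240) sits in the middle of the window. Next I'll slide it in along the arm.

Request:
{"method": "jog_arm", "body": {"increments": [{"delta_pos": [0, 0.05, 0], "angular": [0, 0, 0], "fingers": -1}, {"delta_pos": [0, 0.14, 0], "angular": [0, 0, 0], "fingers": -1}, {"delta_pos": [0, 0.24, 0], "angular": [0, 0, 0], "fingers": -1}, {"delta_pos": [0, 0.34, 0], "angular": [0, 0, 0], "fingers": -1}, {"delta_pos": [0, 0.44, 0], "angular": [0, 0, 0], "fingers": -1}, {"delta_pos": [0, 0.54, 0], "angular": [0, 0, 0], "fingers": -1}, {"delta_pos": [0, 0.64, 0], "angular": [0, 0, 0], "fingers": -1}, {"delta_pos": [0, 0.74, 0], "angular": [0, 0, 0], "fingers": -1}, {"delta_pos": [0, 0.8, 0], "angular": [0, 0, 0], "fingers": -1}, {"delta_pos": [0, 0.8, 0], "angular": [0, 0, 0], "fingers": -1}]}}

```text
clock: 8.98
eef_pos: [0.5267, -0.1052, 0.1967]
orientation: [-0.0, 0.049, 0.999, 0.002]
ft_force: [1.1, 1.2, -2.9]
finger_gap: 0.0084
```

```bash
python3 - <<'E'
from h import *
look('a4',(240,440,100,300),(250,390,60,200))
p,R,s=now()
c=p+[.03*.9945,-.03*.1046,0]
for n in("side","top"):
    z=np.load(f"a4_{n}.npz");W=world(n,z["d"]);P=z["p"].astype(int)
    m=(np.abs(W[...,0]-c[0])<.09)&(np.abs(W[...,1]-c[1])<.06)&(W[...,2]>.17)&(W[...,2]<.19)
    q=m&(P.min(2)>140)
    if q.sum()>5: print(n,line(W[q]))
post=np.array([.567,-.009]);a=np.array([-.1046,-.9945]);x=np.array([.9945,-.1046])
print("D",(c[:2]-post)@a,"off",(c[:2]-post)@x)
plan([(np.r_[post+a*.06-x*.03,.197],np.pi-.105),(np.r_[post+a*.06-x*.03,.1595],np.pi-.105)])
E
```

```text
side (array([ 0.55701074, -0.1100473 ]), np.float32(-0.102869116), [78.9447021484375, 122.12083435058594], 169)
D 0.1054676563220314 off -0.0001875814195759131
t 9.08 p [ 0.5259 -0.1107  0.197 ] yaw 3.037 F [-0.7 -0.6 -2.5] gap 0.0085
[ 0.5309 -0.0655  0.197 ] dpos [-0.0009  0.2274 -0.0004] ang [-0.0003  0.0001 -0.    ] rows>= 1.1
[ 0.5309 -0.0655  0.1595] dpos [-0.     -0.      0.1875] ang [0. 0. 0.] rows>= 0.9
```

Request:
{"method": "jog_arm", "body": {"increments": [{"delta_pos": [0, 0.06, 0], "angular": [0, 0, 0], "fingers": -1}, {"delta_pos": [0, 0.13, 0], "angular": [0, 0, 0], "fingers": -1}, {"delta_pos": [0, 0.19, 0], "angular": [0, 0, 0], "fingers": -1}, {"delta_pos": [0, 0.227, 0], "angular": [0, 0, 0], "fingers": -1}, {"delta_pos": [0, 0.227, 0], "angular": [0, 0, 0], "fingers": -1}, {"delta_pos": [0, 0.227, 0.03], "angular": [0, 0, 0], "fingers": -1}, {"delta_pos": [0, 0.227, 0.07], "angular": [0, 0, 0], "fingers": -1}, {"delta_pos": [0, 0.227, 0.11], "angular": [0, 0, 0], "fingers": -1}, {"delta_pos": [0, 0.227, 0.15], "angular": [0, 0, 0], "fingers": -1}, {"delta_pos": [0, 0.227, 0.165], "angular": [0, 0, 0], "fingers": -1}]}}

```text
clock: 9.92
eef_pos: [0.5295, -0.0656, 0.1617]
orientation: [-0.002, 0.053, 0.999, -0.0]
ft_force: [-0.3, 0.5, -2.9]
finger_gap: 0.0083
```

Request:
{"method": "jog_arm", "body": {"increments": [{"delta_pos": [0, 0, 0.008], "angular": [0, 0, 0], "fingers": -1}, {"delta_pos": [0, 0, 0.015], "angular": [0, 0, 0], "fingers": -1}, {"delta_pos": [0, 0, 0.015], "angular": [0, 0, 0], "fingers": -1}, {"delta_pos": [0, 0, 0.015], "angular": [0, 0, 0], "fingers": -1}]}}

```text
clock: 10.25
eef_pos: [0.5315, -0.0656, 0.1613]
orientation: [0.001, 0.053, 0.999, -0.0]
ft_force: [-0.8, -0.9, -0.6]
finger_gap: 0.0086
```

Fz went from -2.9 to -0.6 N, so the rod now carries the weight. I'll release with a partial opening and rise.

Request:
{"method": "jog_arm", "body": {"increments": [{"delta_pos": [0, 0, 0.004], "angular": [0, 0, 0], "fingers": -0.7}, {"delta_pos": [0, 0, 0.004], "angular": [0, 0, 0], "fingers": -0.6}, {"delta_pos": [0, 0, 0.004], "angular": [0, 0, 0], "fingers": -0.5}, {"delta_pos": [0, 0, 0.004], "angular": [0, 0, 0], "fingers": -0.4}, {"delta_pos": [0, 0, 0.004], "angular": [0, 0, 0], "fingers": -0.3}, {"delta_pos": [0, 0, 0.004], "angular": [0, 0, 0], "fingers": -0.3}, {"delta_pos": [0, 0, 0.004], "angular": [0, 0, 0], "fingers": -0.3}, {"delta_pos": [0, 0, 0.004], "angular": [0, 0, 0], "fingers": -0.3}]}}

```text
clock: 10.92
eef_pos: [0.5311, -0.0652, 0.16]
orientation: [0.0, 0.053, 0.999, 0.0]
ft_force: [0.0, 0.2, -0.2]
finger_gap: 0.0297
```

Request:
{"method": "jog_arm", "body": {"increments": [{"delta_pos": [0, 0, -0.05], "angular": [0, 0, 0], "fingers": -0.3}, {"delta_pos": [0, 0, -0.15], "angular": [0, 0, 0], "fingers": -0.3}, {"delta_pos": [0, 0, -0.3], "angular": [0, 0, 0], "fingers": -0.3}, {"delta_pos": [0, 0, -0.45], "angular": [0, 0, 0], "fingers": -0.3}, {"delta_pos": [0, 0, -0.5], "angular": [0, 0, 0], "fingers": -0.3}, {"delta_pos": [0, 0, -0.5], "angular": [0, 0, 0], "fingers": -0.3}]}}

```text
clock: 11.42
eef_pos: [0.5333, -0.0661, 0.2639]
orientation: [0.004, 0.053, 0.999, -0.0]
ft_force: [-0.3, -0.7, -1.2]
finger_gap: 0.0301
```

```bash
python3 - <<'E'
from h import *
Y=np.pi-.642; b=np.array([.457,.1343])-.025*np.array([np.cos(.642),-np.sin(.642)])
print(b)
plan([((.42,.05,.25),Y),(np.r_[b,.2],Y),(np.r_[b,.064],Y)])
E
```

```text
[0.43697751 0.14926996]
t 11.42 p [ 0.5333 -0.0661  0.2639] yaw 3.036 F [-0.3 -0.7 -1.2] gap 0.0301
[0.42 0.05 0.25] dpos [0.6251 0.5174 0.0646] ang [0.0007 0.0024 0.1707] rows>= 4.3
[0.437  0.1493 0.2   ] dpos [0.2292 0.4484 0.25  ] ang [0. 0. 0.] rows>= 2.7
[0.437  0.1493 0.064 ] dpos [-0.   -0.    0.68] ang [0. 0. 0.] rows>= 3.3
```

Request:
{"method": "jog_arm", "body": {"increments": [{"delta_pos": [0.15, 0.1, 0], "angular": [0, 0, 0.03], "fingers": -0.3}, {"delta_pos": [0.3, 0.22, 0.02], "angular": [0, 0, 0.07], "fingers": 0}, {"delta_pos": [0.45, 0.35, 0.04], "angular": [0, 0, 0.11], "fingers": 0.3}, {"delta_pos": [0.58, 0.47, 0.06], "angular": [0, 0, 0.15], "fingers": 0.7}, {"delta_pos": [0.625, 0.517, 0.065], "angular": [0, 0, 0.171], "fingers": 1}, {"delta_pos": [0.625, 0.517, 0.065], "angular": [0, 0, 0.171], "fingers": 1}, {"delta_pos": [0.625, 0.517, 0.065], "angular": [0, 0, 0.171], "fingers": 1}]}}

```text
clock: 12.0
eef_pos: [0.4152, 0.053, 0.2455]
orientation: [-0.002, 0.313, 0.95, -0.0]
ft_force: [-0.1, -0.8, -0.5]
finger_gap: 0.0854
```

Request:
{"method": "jog_arm", "body": {"increments": [{"delta_pos": [0.08, 0.15, 0.08], "angular": [0, 0, 0], "fingers": 1}, {"delta_pos": [0.16, 0.31, 0.17], "angular": [0, 0, 0], "fingers": 1}, {"delta_pos": [0.21, 0.41, 0.23], "angular": [0, 0, 0], "fingers": 1}, {"delta_pos": [0.229, 0.448, 0.25], "angular": [0, 0, 0], "fingers": 1}, {"delta_pos": [0.229, 0.448, 0.25], "angular": [0, 0, 0], "fingers": 1}, {"delta_pos": [0.229, 0.448, 0.25], "angular": [0, 0, 0], "fingers": 1}, {"delta_pos": [0.229, 0.448, 0.25], "angular": [0, 0, 0], "fingers": 1}]}}

```text
clock: 12.58
eef_pos: [0.4356, 0.1474, 0.1976]
orientation: [0.001, 0.318, 0.948, -0.0]
ft_force: [-0.1, 0.2, 0.8]
finger_gap: 0.0854
```

```bash
python3 - <<'E'
from h import *
look('a5',(120,400,100,380),(200,410,120,330))
post=np.array([.567,-.009]);a=np.array([-.1046,-.9945]);x=np.array([.9945,-.1046])
for n in("side","top"):
    z=np.load(f"a5_{n}.npz");W=world(n,z["d"]);P=z["p"].astype(int)
    m=(np.abs(W[...,0]-.56)<.09)&(np.abs(W[...,1]+.07)<.07)
    q=m&(P.min(2)>140)&(np.abs(W[...,2]-.145)<.012)
    c=line(W[q]); print("rim",c,np.median(W[q][:,2]),"D,off",(c[0]-post)@a,(c[0]-post)@x)
    q=m&(P[...,0]>P[...,2]+25)&(np.abs(W[...,2]-.211)<.012)
    c=line(W[q]); print("bar",c,np.median(W[q][:,2]),"D,off",(c[0]-post)@a,(c[0]-post)@x)
    q=(np.abs(W[...,0]-.457)<.06)&(np.abs(W[...,1]-.134)<.06)&(np.abs(W[...,2]-.116)<.008)&(P[...,0]>P[...,2]+25)
    print("small",line(W[q]))
plan([((.437,.1493,.064),np.pi-.642)])
E
```

```text
rim (array([ 0.56230603, -0.06705693]), np.float32(-0.12151953), [77.30633544921875, 120.14141845703125], 122) 0.14529624839424593 D,off 0.058228606657409664 0.0014046020416260347
bar (array([ 0.5587038 , -0.08862038]), np.float32(-0.123664945), [58.3140983581543, 118.0307846069336], 263) 0.21443611084486325 D,off 0.08005024741363526 7.771689758305153e-05
small (array([0.45881558, 0.13610596]), np.float32(-0.62196463), [11.859355926513672, 88.97248077392578], 214)
rim (array([ 0.57441901, -0.06840936]), np.float32(-0.108836345), [72.39385986328125, 93.4829330444336], 122) 0.14792251588488803 D,off 0.058306583233642566 0.013592421160888775
bar (array([ 0.56376898, -0.06703261]), np.float32(-0.13318308), [10.813375473022461, 115.02396392822266], 303) 0.21769480747109948 D,off 0.05805139317779541 0.0028569633331298884
small (array([0.45938013, 0.13303032]), np.float32(-0.6423839), [9.588236808776855, 78.05036163330078], 184)
t 12.68 p [0.4355 0.1479 0.1979] yaw 2.495 F [-0.2  1.1  0. ] gap 0.0852
[0.437  0.1493 0.064 ] dpos [-0.001   0.009   0.6696] ang [ 0.0004  0.0003 -0.0014] rows>= 3.2
```

View pics/a5.png

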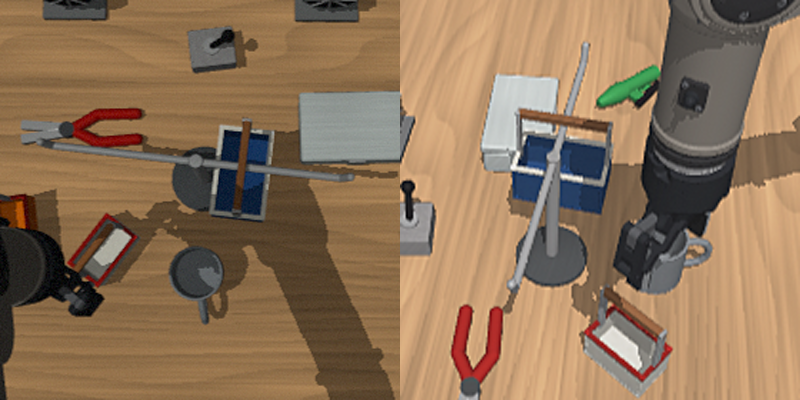

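The blue caddy hangs freely at 58 mm from the post (bar at crop (240,165)). The white caddy is untouched, with its bar at crop (97,245). Before descending I'll check that the fingers line up with its bar.

```bash
python3 - <<'E'
from h import *
p,R,s=now()
for n in("top","side"):
    c=robot.calibration(n);K=c["mtx"];W=world(n,np.load(f"a5_{n}.npz")["d"])
    for q in(p+[0,0,.033],p+[0,0,.11]):
        v=c["pose"][:3,:3].T@(q-c["pose"][:3,3]); print(n,q.round(3),(K[0,0]*v[0]/-v[2]+K[0,2]).round(1),(K[1,1]*-v[1]/-v[2]+K[1,2]).round(1))
    for zz in np.arange(.22,.36,.01):
        m=(np.abs(W[...,0]-p[0])<.08)&(np.abs(W[...,1]-p[1])<.08)&(np.abs(W[...,2]-zz)<.005)
        if m.sum(): Q=W[m]; print(n,zz.round(3),len(Q),Q[:,:2].min(0).round(3),Q[:,:2].max(0).round(3),Q[:,:2].mean(0).round(3))
E
```

```text
top [0.436 0.148 0.231] 163.0 285.6
top [0.436 0.148 0.308] 150.8 286.0
top 0.25 3 [0.409 0.103] [0.417 0.106] [0.414 0.104]
top 0.26 8 [0.406 0.1  ] [0.418 0.107] [0.413 0.103]
top 0.27 7 [0.407 0.099] [0.418 0.106] [0.412 0.102]
top 0.28 2 [0.418 0.107] [0.418 0.107] [0.418 0.107]
top 0.29 11 [0.408 0.096] [0.478 0.185] [0.418 0.112]
top 0.3 86 [0.382 0.081] [0.489 0.199] [0.414 0.109]
top 0.31 112 [0.382 0.083] [0.488 0.198] [0.418 0.117]
top 0.32 92 [0.383 0.084] [0.488 0.198] [0.419 0.115]
top 0.33 67 [0.384 0.085] [0.487 0.196] [0.419 0.115]
top 0.34 79 [0.385 0.085] [0.486 0.196] [0.414 0.113]
top 0.35 281 [0.385 0.087] [0.484 0.191] [0.406 0.108]
side [0.436 0.148 0.231] 339.1 259.1
side [0.436 0.148 0.308] 344.5 234.5
side 0.24 2 [0.413 0.109] [0.417 0.111] [0.415 0.11 ]
side 0.25 44 [0.398 0.109] [0.468 0.195] [0.424 0.14 ]
side 0.26 59 [0.398 0.111] [0.474 0.198] [0.436 0.156]
side 0.27 53 [0.398 0.111] [0.468 0.197] [0.43 0.15]
side 0.28 28 [0.399 0.115] [0.463 0.196] [0.418 0.137]
side 0.29 34 [0.387 0.103] [0.487 0.214] [0.448 0.182]
side 0.3 123 [0.383 0.098] [0.49  0.215] [0.468 0.198]
side 0.31 113 [0.383 0.098] [0.49  0.215] [0.453 0.186]
side 0.32 110 [0.384 0.1  ] [0.489 0.214] [0.46  0.192]
side 0.33 136 [0.386 0.103] [0.488 0.213] [0.458 0.19 ]
side 0.34 159 [0.386 0.101] [0.486 0.212] [0.458 0.189]
side 0.35 206 [0.441 0.17 ] [0.486 0.21 ] [0.466 0.191]
```

Finger midpoint from depth is (0.436, 0.153), which agrees with the target. I'll descend and grip.

Request:
{"method": "jog_arm", "body": {"increments": [{"delta_pos": [0, 0.009, 0.18], "angular": [0, 0, 0], "fingers": 1}, {"delta_pos": [0, 0.009, 0.37], "angular": [0, 0, 0], "fingers": 1}, {"delta_pos": [0, 0.009, 0.52], "angular": [0, 0, 0], "fingers": 1}, {"delta_pos": [0, 0.009, 0.63], "angular": [0, 0, 0], "fingers": 1}, {"delta_pos": [0, 0.009, 0.67], "angular": [0, 0, 0], "fingers": 1}, {"delta_pos": [0, 0.009, 0.67], "angular": [0, 0, 0], "fingers": 1}, {"delta_pos": [0, 0.009, 0.67], "angular": [0, 0, 0], "fingers": 1}]}}

```text
clock: 13.27
eef_pos: [0.4369, 0.151, 0.0641]
orientation: [0.001, 0.316, 0.949, 0.001]
ft_force: [-0.0, 0.5, 0.9]
finger_gap: 0.0854
```

Request:
{"method": "jog_arm", "body": {"increments": [{"delta_pos": [0, 0, 0], "angular": [0, 0, 0], "fingers": 0.2}, {"delta_pos": [0, 0, 0], "angular": [0, 0, 0], "fingers": -0.3}, {"delta_pos": [0, 0, 0], "angular": [0, 0, 0], "fingers": -0.6}, {"delta_pos": [0, 0, 0], "angular": [0, 0, 0], "fingers": -1}, {"delta_pos": [0, 0, 0], "angular": [0, 0, 0], "fingers": -1}, {"delta_pos": [0, 0, 0], "angular": [0, 0, 0], "fingers": -1}, {"delta_pos": [0, 0, 0], "angular": [0, 0, 0], "fingers": -1}, {"delta_pos": [0, 0, 0], "angular": [0, 0, 0], "fingers": -1}, {"delta_pos": [0, 0, 0], "angular": [0, 0, 0], "fingers": -1}, {"delta_pos": [0, 0, 0], "angular": [0, 0, 0], "fingers": -1}]}}

```text
clock: 14.1
eef_pos: [0.4357, 0.1513, 0.0633]
orientation: [-0.0, 0.316, 0.949, -0.0]
ft_force: [-2.3, -0.8, 5.2]
finger_gap: 0.0091
```

```bash
python3 - <<'E'
from h import *
B=np.pi-.642;Y=np.pi-.105
post=np.array([.567,-.009]);a=np.array([-.1046,-.9945]);x=np.array([.9945,-.1046])
t=lambda D,z,off:np.r_[post+a*D-x*off,z]
p,_,_=now()
plan([(np.r_[p[:2],.21],B),((.40,.0,.21),2.8),((.39,-.14,.21),Y),((.43,-.26,.208),Y),(t(.257,.206,.025),Y)])
E
```

```text
t 14.1 p [0.4357 0.1513 0.0633] yaw 2.499 F [-2.3 -0.8  5.2] gap 0.0091
[0.4357 0.1513 0.21  ] dpos [ 2.000e-04 -1.000e-04 -7.335e-01] ang [-0.0001 -0.0001 -0.0003] rows>= 3.5
[0.4  0.   0.21] dpos [-0.3103 -0.7127 -0.    ] ang [ 0.      0.     -0.0956] rows>= 3.7
[ 0.39 -0.14  0.21] dpos [-0.1874 -0.6763 -0.    ] ang [ 0.      0.     -0.0753] rows>= 3.4
[ 0.43  -0.26   0.208] dpos [-0.2618 -0.5757  0.01  ] ang [0. 0. 0.] rows>= 3.0
[ 0.5153 -0.262   0.206 ] dpos [-0.425   0.0349  0.01  ] ang [0. 0. 0.] rows>= 2.0
```

Request:
{"method": "jog_arm", "body": {"increments": [{"delta_pos": [0, 0, -0.06], "angular": [0, 0, 0], "fingers": -1}, {"delta_pos": [0, 0, -0.17], "angular": [0, 0, 0], "fingers": -1}, {"delta_pos": [0, 0, -0.3], "angular": [0, 0, 0], "fingers": -1}, {"delta_pos": [0, 0, -0.43], "angular": [0, 0, 0], "fingers": -1}, {"delta_pos": [0, 0, -0.56], "angular": [0, 0, 0], "fingers": -1}, {"delta_pos": [0, 0, -0.67], "angular": [0, 0, 0], "fingers": -1}, {"delta_pos": [0, 0, -0.733], "angular": [0, 0, 0], "fingers": -1}, {"delta_pos": [0, 0, -0.733], "angular": [0, 0, 0], "fingers": -1}, {"delta_pos": [0, 0, -0.733], "angular": [0, 0, 0], "fingers": -1}]}}

```text
clock: 14.85
eef_pos: [0.4358, 0.1516, 0.2093]
orientation: [0.0, 0.316, 0.949, 0.0]
ft_force: [0.1, 0.7, -1.2]
finger_gap: 0.0087
```

Request:
{"method": "jog_arm", "body": {"increments": [{"delta_pos": [-0.04, -0.09, 0], "angular": [0, 0, -0.01], "fingers": -1}, {"delta_pos": [-0.1, -0.22, 0], "angular": [0, 0, -0.03], "fingers": -1}, {"delta_pos": [-0.16, -0.36, 0], "angular": [0, 0, -0.048], "fingers": -1}, {"delta_pos": [-0.22, -0.5, 0], "angular": [0, 0, -0.066], "fingers": -1}, {"delta_pos": [-0.27, -0.63, 0], "angular": [0, 0, -0.083], "fingers": -1}, {"delta_pos": [-0.31, -0.713, 0], "angular": [0, 0, -0.0956], "fingers": -1}, {"delta_pos": [-0.31, -0.713, 0], "angular": [0, 0, -0.0956], "fingers": -1}, {"delta_pos": [-0.31, -0.713, 0], "angular": [0, 0, -0.0956], "fingers": -1}]}}

```text
clock: 15.52
eef_pos: [0.3986, -0.0005, 0.2081]
orientation: [-0.001, 0.172, 0.985, -0.0]
ft_force: [0.4, -0.2, -1.7]
finger_gap: 0.0084
```

Request:
{"method": "jog_arm", "body": {"increments": [{"delta_pos": [-0.03, -0.1, 0], "angular": [0, 0, -0.01], "fingers": -1}, {"delta_pos": [-0.06, -0.23, 0], "angular": [0, 0, -0.025], "fingers": -1}, {"delta_pos": [-0.1, -0.36, 0], "angular": [0, 0, -0.04], "fingers": -1}, {"delta_pos": [-0.14, -0.49, 0], "angular": [0, 0, -0.055], "fingers": -1}, {"delta_pos": [-0.17, -0.61, 0], "angular": [0, 0, -0.068], "fingers": -1}, {"delta_pos": [-0.187, -0.676, 0], "angular": [0, 0, -0.0753], "fingers": -1}, {"delta_pos": [-0.187, -0.676, 0], "angular": [0, 0, -0.0753], "fingers": -1}, {"delta_pos": [-0.187, -0.676, 0], "angular": [0, 0, -0.0753], "fingers": -1}]}}

```text
clock: 16.18
eef_pos: [0.3897, -0.1386, 0.2088]
orientation: [-0.001, 0.053, 0.999, 0.0]
ft_force: [0.5, 0.1, -1.7]
finger_gap: 0.0085
```

Request:
{"method": "jog_arm", "body": {"increments": [{"delta_pos": [-0.04, -0.08, 0], "angular": [0, 0, 0], "fingers": -1}, {"delta_pos": [-0.1, -0.2, 0], "angular": [0, 0, 0], "fingers": -1}, {"delta_pos": [-0.16, -0.34, 0.02], "angular": [0, 0, 0], "fingers": -1}, {"delta_pos": [-0.22, -0.47, 0.04], "angular": [0, 0, 0], "fingers": -1}, {"delta_pos": [-0.262, -0.576, 0.065], "angular": [0, 0, 0], "fingers": -1}, {"delta_pos": [-0.262, -0.576, 0.065], "angular": [0, 0, 0], "fingers": -1}, {"delta_pos": [-0.262, -0.576, 0.065], "angular": [0, 0, 0], "fingers": -1}]}}

```text
clock: 16.77
eef_pos: [0.43, -0.2585, 0.195]
orientation: [-0.002, 0.053, 0.999, 0.0]
ft_force: [-0.4, 0.7, -2.0]
finger_gap: 0.0087
```

```bash
python3 - <<'E'
from h import *
post=np.array([.567,-.009]);a=np.array([-.1046,-.9945]);x=np.array([.9945,-.1046])
plan([(np.r_[post+a*.257-x*.025,.197],np.pi-.105)])
E
```

```text
t 16.77 p [ 0.43   -0.2585  0.195 ] yaw 3.036 F [-0.4  0.7 -2. ] gap 0.0087
[ 0.5153 -0.262   0.197 ] dpos [-0.4256  0.0278 -0.0111] ang [ 0.0002 -0.001  -0.0002] rows>= 2.0
```

Request:
{"method": "jog_arm", "body": {"increments": [{"delta_pos": [-0.06, 0, 0], "angular": [0, 0, 0], "fingers": -1}, {"delta_pos": [-0.16, 0.01, 0], "angular": [0, 0, 0], "fingers": -1}, {"delta_pos": [-0.27, 0.02, 0], "angular": [0, 0, 0], "fingers": -1}, {"delta_pos": [-0.37, 0.025, -0.005], "angular": [0, 0, 0], "fingers": -1}, {"delta_pos": [-0.425, 0.028, -0.005], "angular": [0, 0, 0], "fingers": -1}, {"delta_pos": [-0.425, 0.028, -0.005], "angular": [0, 0, 0], "fingers": -1}, {"delta_pos": [-0.425, 0.028, -0.005], "angular": [0, 0, 0], "fingers": -1}, {"delta_pos": [-0.425, 0.028, -0.005], "angular": [0, 0, 0], "fingers": -1}]}}

```text
clock: 17.43
eef_pos: [0.5141, -0.2618, 0.1974]
orientation: [-0.001, 0.052, 0.999, 0.001]
ft_force: [-0.6, -0.3, -1.8]
finger_gap: 0.0087
```

```bash
python3 - <<'E'
from h import *
look('a6',(240,440,100,300),(230,390,60,220))
p,R,s=now();c=p+[.025*.9945,-.025*.1046,0]
for n in("side","top"):
    z=np.load(f"a6_{n}.npz");W=world(n,z["d"]);P=z["p"].astype(int)
    m=(np.abs(W[...,0]-c[0])<.07)&(np.abs(W[...,1]-c[1])<.045)
    q=m&(P[...,0]>P[...,2]+40)&(np.abs(W[...,2]-.182)<.012); print("rim",line(W[q]),np.median(W[q][:,2]))
    q=m&(P[...,0]>P[...,2]+25)&(np.abs(W[...,2]-.248)<.012); print("bar",line(W[q]),np.median(W[q][:,2]))
post=np.array([.567,-.009]);a=np.array([-.1046,-.9945]);x=np.array([.9945,-.1046])
print("expect",c.round(4),"D",(c[:2]-post)@a,"off",(c[:2]-post)@x)
plan([(np.r_[post+a*.148-x*.025,.197],np.pi-.105)])
E
```

```text
rim (array([ 0.54170776, -0.26417307]), np.float32(-0.13237832), [63.20098114013672, 91.49256134033203], 135) 0.18297026620099366
bar (array([ 0.54085529, -0.26023093]), np.float32(-0.055425312), [19.325740814208984, 87.10108184814453], 127) 0.25031418910861614
rim (array([ 0.54159332, -0.26342624]), np.float32(-0.104932405), [57.86283493041992, 91.81616973876953], 180) 0.1845932703890984
bar (array([ 0.57047064, -0.26638422]), np.float32(-0.12287234), [10.201319694519043, 24.692720413208008], 84) 0.25417249286185223
expect [ 0.5387 -0.2653  0.1978] D 0.2578970237155361 off -0.0013310033369008517
t 17.53 p [ 0.5138 -0.2627  0.1978] yaw 3.035 F [ 0.1 -0.  -1. ] gap 0.0087
[ 0.5267 -0.1536  0.197 ] dpos [-0.0058  0.5495  0.0046] ang [ 0.0004 -0.     -0.0004] rows>= 2.6
```

View pics/a6.png

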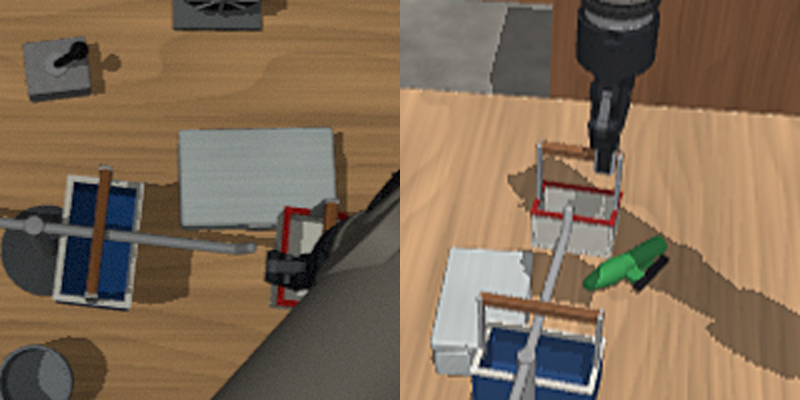

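The white caddy hangs level from the fingers, with the arm tip (side crop (568,210)) in its window and the rim at z≈0.183. The blue caddy hangs undisturbed. I'll slide the white one in to D≈0.148 and lower it.

Request:
{"method": "jog_arm", "body": {"increments": [{"delta_pos": [0, 0.05, 0], "angular": [0, 0, 0], "fingers": -1}, {"delta_pos": [0, 0.13, 0], "angular": [0, 0, 0], "fingers": -1}, {"delta_pos": [0, 0.22, 0], "angular": [0, 0, 0], "fingers": -1}, {"delta_pos": [0, 0.31, 0], "angular": [0, 0, 0], "fingers": -1}, {"delta_pos": [0, 0.4, 0], "angular": [0, 0, 0], "fingers": -1}, {"delta_pos": [-0.005, 0.48, 0], "angular": [0, 0, 0], "fingers": -1}, {"delta_pos": [-0.005, 0.53, 0], "angular": [0, 0, 0], "fingers": -1}, {"delta_pos": [-0.005, 0.55, 0], "angular": [0, 0, 0], "fingers": -1}, {"delta_pos": [-0.005, 0.55, 0], "angular": [0, 0, 0], "fingers": -1}, {"delta_pos": [-0.005, 0.55, 0], "angular": [0, 0, 0], "fingers": -1}]}}

```text
clock: 18.37
eef_pos: [0.527, -0.1549, 0.1978]
orientation: [0.0, 0.053, 0.999, -0.0]
ft_force: [0.2, -0.5, -0.7]
finger_gap: 0.0089
```

Request:
{"method": "jog_arm", "body": {"increments": [{"delta_pos": [0, 0, 0.03], "angular": [0, 0, 0], "fingers": -1}, {"delta_pos": [0, 0, 0.07], "angular": [0, 0, 0], "fingers": -1}, {"delta_pos": [0, 0, 0.11], "angular": [0, 0, 0], "fingers": -1}, {"delta_pos": [0, 0, 0.15], "angular": [0, 0, 0], "fingers": -1}, {"delta_pos": [0, 0, 0.17], "angular": [0, 0, 0], "fingers": -1}, {"delta_pos": [0, 0, 0.178], "angular": [0, 0, 0], "fingers": -1}, {"delta_pos": [0, 0, 0.178], "angular": [0, 0, 0], "fingers": -1}, {"delta_pos": [0, 0, 0.178], "angular": [0, 0, 0], "fingers": -1}]}}

```text
clock: 19.03
eef_pos: [0.5275, -0.1542, 0.1621]
orientation: [0.0, 0.053, 0.999, -0.0]
ft_force: [-0.7, -0.2, -1.2]
finger_gap: 0.0092
```

Request:
{"method": "jog_arm", "body": {"increments": [{"delta_pos": [0, 0, 0.005], "angular": [0, 0, 0], "fingers": -1}, {"delta_pos": [0, 0, 0.01], "angular": [0, 0, 0], "fingers": -1}, {"delta_pos": [0, 0, 0.01], "angular": [0, 0, 0], "fingers": -1}, {"delta_pos": [0, 0, 0.01], "angular": [0, 0, 0], "fingers": -1}, {"delta_pos": [0, 0, 0.01], "angular": [0, 0, 0], "fingers": -1}]}}

```text
clock: 19.45
eef_pos: [0.5275, -0.1541, 0.1602]
orientation: [0.0, 0.053, 0.999, -0.0]
ft_force: [-0.3, -0.5, -1.1]
finger_gap: 0.0086
```

Request:
{"method": "jog_arm", "body": {"increments": [{"delta_pos": [0, 0, 0.004], "angular": [0, 0, 0], "fingers": -1}, {"delta_pos": [0, 0, 0.008], "angular": [0, 0, 0], "fingers": -1}, {"delta_pos": [0, 0, 0.008], "angular": [0, 0, 0], "fingers": -1}, {"delta_pos": [0, 0, 0.008], "angular": [0, 0, 0], "fingers": -1}]}}

```text
clock: 19.78
eef_pos: [0.5276, -0.1541, 0.1598]
orientation: [0.001, 0.053, 0.999, 0.0]
ft_force: [-2.2, 1.3, 6.0]
finger_gap: 0.0086
```

Request:
{"method": "jog_arm", "body": {"increments": [{"delta_pos": [0, 0, 0], "angular": [0, 0, 0], "fingers": -0.7}, {"delta_pos": [0, 0, 0], "angular": [0, 0, 0], "fingers": -0.6}, {"delta_pos": [0, 0, 0], "angular": [0, 0, 0], "fingers": -0.5}, {"delta_pos": [0, 0, 0], "angular": [0, 0, 0], "fingers": -0.4}, {"delta_pos": [0, 0, 0], "angular": [0, 0, 0], "fingers": -0.3}, {"delta_pos": [0, 0, 0], "angular": [0, 0, 0], "fingers": -0.3}, {"delta_pos": [0, 0, 0], "angular": [0, 0, 0], "fingers": -0.3}, {"delta_pos": [0, 0, 0], "angular": [0, 0, 0], "fingers": -0.3}]}}

```text
clock: 20.45
eef_pos: [0.5274, -0.1541, 0.1583]
orientation: [-0.0, 0.053, 0.999, -0.0]
ft_force: [-0.4, -0.3, -0.2]
finger_gap: 0.03
```

Request:
{"method": "jog_arm", "body": {"increments": [{"delta_pos": [0, 0, -0.04], "angular": [0, 0, 0], "fingers": -0.3}, {"delta_pos": [0, 0, -0.13], "angular": [0, 0, 0], "fingers": -0.3}, {"delta_pos": [0, 0, -0.26], "angular": [0, 0, 0], "fingers": -0.3}, {"delta_pos": [0, 0, -0.4], "angular": [0, 0, 0], "fingers": -0.3}, {"delta_pos": [0.1, 0, -0.5], "angular": [0, 0, 0], "fingers": -0.3}, {"delta_pos": [0.3, 0, -0.5], "angular": [0, 0, 0], "fingers": -0.3}, {"delta_pos": [0.5, 0, -0.5], "angular": [0, 0, 0], "fingers": -0.3}, {"delta_pos": [0.6, 0, -0.5], "angular": [0, 0, 0], "fingers": -0.3}, {"delta_pos": [0.6, 0, -0.5], "angular": [0, 0, 0], "fingers": -0.3}, {"delta_pos": [0.6, 0, -0.5], "angular": [0, 0, 0], "fingers": -0.3}]}}

```text
clock: 21.28
eef_pos: [0.408, -0.1411, 0.2593]
orientation: [0.002, 0.053, 0.999, 0.002]
ft_force: [0.9, 0.1, -0.4]
finger_gap: 0.03
```

```bash
python3 - <<'E'
from h import *
look('a7',(120,440,60,380),(160,420,100,360))
post=np.array([.567,-.009]);a=np.array([-.1046,-.9945]);x=np.array([.9945,-.1046])
for n in("side","top"):
    z=np.load(f"a7_{n}.npz");W=world(n,z["d"]);P=z["p"].astype(int)
    D=(W[...,:2]-post)@a
    for k,D0,w in(("large",.058,.03),("small",.148,.03)):
        q=(np.abs(D-D0)<w)&(np.abs(W[...,0]-.555)<.08)&(P[...,0]>P[...,2]+25)&(np.abs(W[...,2]-.213)<.011)
        c=line(W[q]); print(n,k,c,np.median(W[q][:,2]).round(4),"D,off",((c[0]-post)@a).round(4),((c[0]-post)@x).round(4))
# bystanders: top-view change against start, masked by height
z0=np.load("top0.npz");z1=np.load("a7_top.npz");W0,W1=world("top",z0["d"]),world("top",z1["d"])
for n,b in dict(mug=(235,280,265,330,.07,.09),lunch=(320,415,155,220,.05,.07),toggle=(245,305,110,155,.05,.12)).items():
    print(n,np.median(sel(W0,*b),0).round(4),np.median(sel(W1,*b),0).round(4))
for n,f in dict(green=lambda P:(P[...,1]>P[...,0]+40)&(P[...,1]>P[...,2]+40),snips=lambda P:(P[...,0]>120)&(P[...,1]<40)).items():
    r=[np.argwhere(f(z["p"].astype(int))[165:205,165:225] if n=="snips" else f(z["p"].astype(int))).mean(0).round(1) for z in(z0,z1)]; print(n,r)
E
```

```text
side large (array([ 0.56086523, -0.06682711]), np.float32(-0.110708855), [13.550934791564941, 117.42202758789062], 256) 0.2143 D,off 0.0582 -0.0001
side small (array([ 0.55632831, -0.1555401 ]), np.float32(-0.10339353), [14.527575492858887, 82.10314178466797], 178) 0.2131 D,off 0.1469 0.0047
top large (array([ 0.56240442, -0.06709753]), np.float32(-0.1286513), [10.831572532653809, 116.35967254638672], 314) 0.2178 D,off 0.0583 0.0015
top small (array([ 0.55619666, -0.15614612]), np.float32(-0.10526104), [9.956334114074707, 85.577880859375], 249) 0.2176 D,off 0.1475 0.0046
mug [ 0.4158 -0.0084  0.0805] [ 0.4157 -0.0083  0.0805]
lunch [ 0.64   -0.2341  0.0607] [ 0.6441 -0.2406  0.0607]
toggle [ 0.7683 -0.0419  0.083 ] [ 0.768  -0.0418  0.0837]
green [array([267.6, 424.1]), array([256.9, 414.3])]
snips [array([24.8, 26.5]), array([24.1, 27.8])]
```

View pics/a7.png

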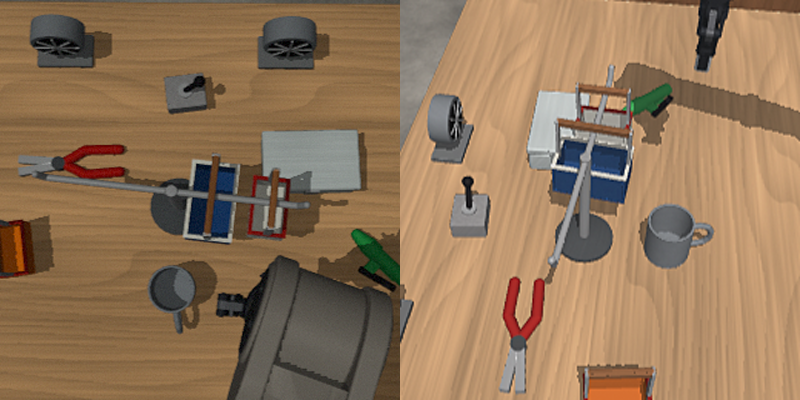

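Both caddies hang on the right arm. The blue bar is at crop (213,195) and the white bar at (273,200). The lunchbox and nozzle shifts in the numbers come from partial occlusion by the caddy and the arm, and in the picture both stand in place. I'll wait briefly, confirm nothing moves, and hand in.

Request:
{"method": "jog_arm", "body": {"increments": [{"delta_pos": [0, 0, 0], "angular": [0, 0, 0], "fingers": -0.3}, {"delta_pos": [0, 0, 0], "angular": [0, 0, 0], "fingers": -0.3}, {"delta_pos": [0, 0, 0], "angular": [0, 0, 0], "fingers": -0.3}, {"delta_pos": [0, 0, 0], "angular": [0, 0, 0], "fingers": -0.3}, {"delta_pos": [0, 0, 0], "angular": [0, 0, 0], "fingers": -0.3}, {"delta_pos": [0, 0, 0], "angular": [0, 0, 0], "fingers": -0.3}, {"delta_pos": [0, 0, 0], "angular": [0, 0, 0], "fingers": -0.3}, {"delta_pos": [0, 0, 0], "angular": [0, 0, 0], "fingers": -0.3}]}}

```text
clock: 22.05
eef_pos: [0.4081, -0.1414, 0.2584]
orientation: [-0.0, 0.053, 0.999, -0.0]
ft_force: [0.1, -0.5, 0.5]
finger_gap: 0.0298
```

```bash
python3 - <<'E'
from h import *
post=np.array([.567,-.009]);a=np.array([-.1046,-.9945])
ok=True
for P,d in(robot.camera("top"),robot.camera("top")):
    W=world("top",d);P=P.astype(int);D=(W[...,:2]-post)@a
    for k,D0 in(("large",.058),("small",.148)):
        q=(np.abs(D-D0)<.03)&(np.abs(W[...,0]-.555)<.08)&(P[...,0]>P[...,2]+25)&(np.abs(W[...,2]-.213)<.011)
        c=line(W[q]);m=(c[0]-post)@a; ok&=abs(m-D0)<.004; print(k,c,m.round(4))
print(ok)
if ok: print(robot.sign_off())
E
```

```text
large (array([ 0.56260193, -0.06708447]), np.float32(-0.12842962), [10.869696617126465, 116.88143157958984], 315) 0.0582
small (array([ 0.55600012, -0.15621042]), np.float32(-0.10441109), [10.090038299560547, 85.7054214477539], 249) 0.1476
large (array([ 0.56216266, -0.0670657 ]), np.float32(-0.12838484), [10.890121459960938, 115.70529174804688], 313) 0.0583
small (array([ 0.55655597, -0.15625026]), np.float32(-0.107021384), [10.061110496520996, 86.2530746459961], 251) 0.1475
True
the job is handed in; nothing more can be done
None
```

Both caddies are hanging on the right arm, the side the toggle leans to, and the job was handed in at about 22 s. The blue one hangs next to the post and the white one outside it. The robot gives no verdict at hand-in.

- **Position:** The last checks put the blue bar about 58 mm from the post axis and the white bar about 147 mm. Both bars are within 5 mm of the arm sideways, with their tops at about 0.217 m, which puts the undersides at about 0.205 m. They did not move between repeated looks, and the gripper was clear of everything.
- **First grip missed:** The first grip on the blue caddy closed above the bar. The depth images showed the real fingertips about 33 mm higher than the reported TCP. I corrected for that from then on, and both grips then held.
- **Bystanders:** The mug and toggle measured unchanged, and the snips to within about a pixel. The measurements for the lunchbox (about 8 mm) and the nozzle (about 15 pixels) did not match their starts. I put that down to the hanging caddy and the arm hiding part of them. Both looked in place in the last picture, but I did not measure them again unobstructed.

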